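# Change the empty solder-wire spool on the bench feeder

## Robot

A 6-joint arm with a two-finger parallel gripper is mounted at the origin on a cart in front of the work surface, level with it; the furniture and walls round the work are solid. World frame = base frame: x ahead of the robot, y to its left, z up, the work surface at z = 0. Lengths are in m, angles in rad, forces in N, time in s.
With the tool pointing down it reaches from about 0.325 to 0.9 m from the base axis. Payload 6.1 kg.
Tool frame: the origin (TCP) lies midway between the tips of the shut fingers; the grasp point (between the pads) lies 19 mm behind it; z points along the fingers, y is the direction in which the jaws open and shut (so a half turn about z gives the same grasp; the last joint's range is limited). The gripper opens to 87 mm and grips with 3 to 60 N. Pads are 19 mm wide; open, the fingers measure 117 mm over their backs; the gripper's body (75 mm by 190 mm) begins 51 mm behind the grasp point.
Start: joints at [1.111, 0.22, 1.526, -0, 1.395, -0.126], TCP at [0.205, 0.59, 0.223] pointing down, gripper open.
Joint ranges: [-2.98, 2.98], [-0.91, 2.08], [0.09, 2.57], [-1.24, 4.39], [0.2, 2.65], [-2.68, 2.68]. Speed limits (rad/s): [2.57, 2.57, 3.01, 3.14, 3.14, 3.14].

## Interface

Orientations are given as a unit quaternion [w, x, y, z].
In Python, from station import manip, imaging, workorder gives the robot as it stands.
- The arm moves only by the shell command python3 -m crank 'ROWS' [FORCE]. ROWS is text: rows parted by semicolons, each of 7 numbers parted by spaces: the turn, a rotation vector about the tool's x, y, z each as a share of pi rad, from -1 to 1, then the shift along the tool's x, y, z each as a share of 40 mm, from -1 to 1, then the opening, from 0 (shut) to 1 (fully open). In form: rx ry rz dx dy dz grip; .... A call has 1 to 12 rows; each row shifts and turns the commanded pose from where the row before left it, along the tool's axes as they then stand; what a row does not reach is not made up. A row lasts 1/12 s, in which the tool goes at most 41.7 mm and 7.16 degrees, less where a joint would pass 70% of its speed; a pose out of reach is approached as far as the arm can. A call with a number of a shift or a turn outside -1 to 1 is refused whole. A call with a gripper value outside its range is refused whole. The fingers move at their own pace and stop on an object; FORCE is the grip in N (left out, the last holds). Time passes only in rows, so rows that do not move let the fingers close. It gives the time, the measured TCP pose, the force and the opening at its end, in the units of the state.
- manip.get_state(): the state, without advancing time (a new reading comes with each control period).
- imaging.get_image(name): name is "side" or "top"; returns the picture (420x560x3 uint8, red, green, blue); there is no depth.
- imaging.calibration(name): a dict with "vertical_fov" (degrees; the focal length in pixels is half the picture's height over the tangent of half this angle, whatever the lens; pixels are square), "cx", "cy" (the principal point, pixels), "xyz" and "orientation" of the camera in the world. Camera axes: x right, y up, looking along -z (the intrinsics and any distortion apply to the point x, -y, -z); pixel columns grow to the right and rows downward; lengths in m; the calibration is good to about 2 mm. A picture is of the moment at which its call begins. calibration takes no time and is no camera call.
- workorder.job_done(): hands the job in, once; it reports no verdict.
The state is a dict: "time_s": time; "joint_positions": joint angles; "joint_velocities": joint speeds; "tau": joint torques, N m; "tool_pos": TCP position; "tcp_rot": TCP orientation; "wrist_force": force on the tool from outside, world axes, zero at the start; "wrist_torque": the same for the moment, N m; "gripper_width": finger opening in m.
Only numpy, scipy, OpenCV 4.12 (cv2) and the standard library are available. Lean on these libraries where they do the work, as an engineer would, in place of code of your own. Each camera call takes 0.05 s, during which the arm holds its last target.

## Task

The spool on the solder-wire feeder is empty: lift off the knurled weight and the friction plate and lay both in the steel parts tray, then put the empty spool in the grey bin for empties. Put the full large spool from the cardboard stock tray onto the spindle, then the friction plate with its flange down on the spool, and the weight on top, each threaded on the spindle and seated all the way down. Leave the small spool standing in the stock tray; its bore is too narrow for this spindle.

Things in the scene. Friction and masses are not known exactly. Their poses are not given: they have to be found in the camera images.
- knob_center (a point): knurled steel weight: an upright ring, 32 mm diameter, 20 mm high, about 80 g, with a 13 mm through bore; at the start it is the topmost part on the feeder's spindle. Point at its centre, half-way up; z up along its axis. It only drops on, it has no thread.
- plate_center (a point): aluminium friction plate: a round flange 42 mm diameter and 4 mm thick with a hub 24 mm diameter and 12 mm high on top of it (16 mm in all), 14 mm through bore, 40 g; at the start it lies on the empty spool under the weight. Point on its axis half-way up (8 mm above its underside); z points from flange to hub. Grasp it by the hub.
- old_spool_center (a point): the empty spool: off-white plastic, two flanges of 56 mm diameter, 36 mm high, bare core, 18 mm through bore, 40 g; at the start on the feeder's spindle under the plate. Point at its centre, half-way up; z along its axis.
- new_spool_center (a point): the full large spool: same off-white body as the empty one (56 mm diameter, 36 mm high, 18 mm through bore) but wound with bright wire to 49 mm, about 150 g; stands upright in the stock tray. Point at its centre, half-way up; z along its axis.
- small_spool_center (a point): the small spool: off-white, 38 mm diameter, 30 mm high, wound with bright wire, 7 mm bore (does not fit the 9 mm spindle), about 80 g; stands upright in the stock tray beside the large one, either may be the nearer. Stays where it is. Point at its centre, half-way up.
- feeder: solder-wire feeder, fixed: grey base 134 x 96 x 10 mm, round free-turning platter, upright 9 mm steel spindle, tapered from 74 mm to its tip at 84 mm. Origin on the spindle axis at counter height, z up. A spool sits 16 mm above the origin; seated, spool, plate and weight span 16-52, 52-68 and 68-88 mm. A wire-guide post with a brass eye, 72 mm high, stands 70 mm from the spindle in +x.
- parts_tray: the parts tray, fixed: low steel tray 200 mm (x) by 130 mm (y) with a black rubber floor 10 mm above its origin and a rim 14 mm above it, inside 190 x 120 mm. Origin at the tray's centre at the height of the counter top. Room for both parts side by side along x, about 45 mm either side of the middle.
- empties_bin: the bin for empties, fixed: grey open plastic box, inside 144 mm (x) by 104 mm (y), walls 3 mm with a 4 mm rim, floor 8.5 mm above its origin, rim 56 mm above it. Empty at the start. Origin at the bin's centre at the height of the counter top.
- stock_tray: the stock tray, fixed: shallow open cardboard tray 200 mm (x) by 110 mm (y), floor 8 mm above its origin, rim 25 mm above it. The two fresh spools stand in it, about 46 mm either side of the middle along x. Origin at its centre at counter height. Behind all this a shelf overhangs the counter (front edge at world x = 0.69 m, underside 0.33 m up): draw the wrist in on wide swings.
Not all that is in view belongs to the job. Leave any yellow look-alike of the part that bears knob_center alone.

How it is judged:
By the outcome, as a careful person would: the job done as asked, in the order asked, and still so for the second after the job is handed in, with the robot touching nothing.
It also fails if it takes over 128 s, if anything falls off the work surface, if the arm or the gripper's body presses on something with over 40 N, if the wrist force passes 120 N, or if a joint passes its speed limit or range.

## Working session

There is one attempt and no reset: what is moved stays moved. The work goes in short steps, Python scripts to look and compute and a shell command to move; the robot and the scene stay as the last step left them, time stands still between calls to the robot, and variables do not carry over. Pictures are saved under pics/ and viewed, and the job is handed in when it is done.

```bash
ls; mkdir -p pics
python3 - <<'E'
from station import manip, imaging
import cv2
print(manip.get_state())
for n in("side","top"):
    im=imaging.get_image(n); cv2.imwrite(f"pics/{n}0.png",im[:,:,::-1]); print(n,imaging.calibration(n))
E
```

```text
pics
{'time_s': 0.0, 'joint_positions': array([ 1.11089570e+00,  2.21214326e-01,  1.52765998e+00,  2.02864123e-06,
        1.39468121e+00, -1.26084872e-01]), 'joint_velocities': array([ 2.85014970e-04,  4.13402444e-04, -5.47719507e-04, -1.97524088e-03,
        1.02508029e-03, -1.36095179e-05]), 'tau': array([-1.40992594e-03, -4.94588363e+01, -3.87381470e+01,  6.96330937e-02,
        5.69542043e-02, -1.15365192e-04]), 'tool_pos': array([0.20449029, 0.58992541, 0.2214187 ]), 'tcp_rot': array([-2.84410399e-04,  1.66134094e-01,  9.86102682e-01, -9.39313931e-04]), 'wrist_force': array([-0.94743948, -0.83537607, -0.027482  ]), 'wrist_torque': array([-0.01943245, -0.02045582, -0.06255151]), 'gripper_width': 0.08694263568032874}
side {'vertical_fov': 54.74204660335497, 'cx': 278.87630097703334, 'cy': 214.20587338097002, 'xyz': array([ 0.44860326, -0.71028606,  0.61997972]), 'orientation': array([ 0.8946416 ,  0.44321163, -0.0252376 , -0.05042732])}
top {'vertical_fov': 53.340036555193905, 'cx': 287.92212652844466, 'cy': 206.79996958508804, 'xyz': array([0.41111828, 0.01568845, 1.03493286]), 'orientation': array([ 0.708563  ,  0.02862186, -0.04461131, -0.7036541 ])}
```

View pics/side0.png

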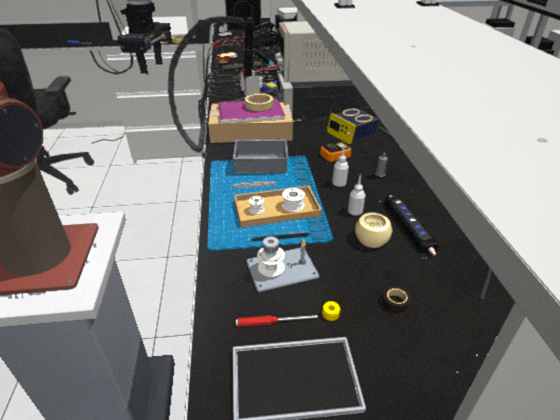

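View pics/top0.png

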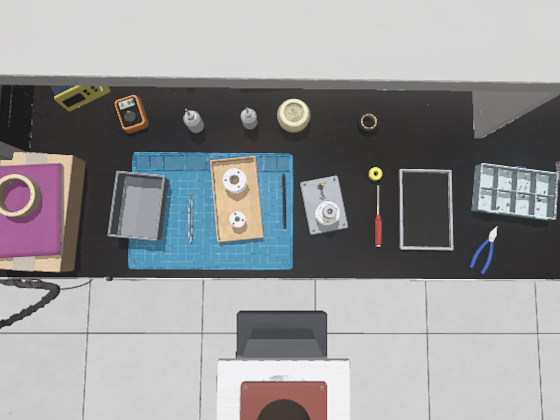

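The side view shows the feeder stack near (270,255), the stock tray with spools at (257,203) and (292,197), the bin at (260,155), the parts tray frame at (297,378), and a yellow look-alike at (331,310). In the top view the feeder is at (325,208), the stock tray at (236,200), the bin at (138,206), and the steel frame tray at (426,209). I'll enlarge these.

```bash
cat > h.py <<'E'
import numpy as np, cv2
from scipy.spatial.transform import Rotation as R
from station import manip, imaging
def cam(n):
    c=imaging.calibration(n); f=210/np.tan(np.radians(c['vertical_fov'])/2)
    q=c['orientation']; return f,c['cx'],c['cy'],np.array(c['xyz']),R.from_quat([q[1],q[2],q[3],q[0]])
def ray(n,u,v):
    f,cx,cy,p,r=cam(n); d=r.apply([(u-cx)/f,-(v-cy)/f,-1]); return p,d/np.linalg.norm(d)
def onz(n,u,v,z):
    p,d=ray(n,u,v); return p+d*(z-p[2])/d[2]
def proj(n,P):
    f,cx,cy,p,r=cam(n); q=r.inv().apply(np.array(P)-p); return np.array([cx+f*q[0]/-q[2], cy-f*q[1]/-q[2]])
def two(a,b):
    p,d=ray('top',*a); q,e=ray('side',*b)
    s=np.linalg.lstsq(np.c_[d,-e],q-p,rcond=None)[0]; A=p+s[0]*d;B=q+s[1]*e
    return (A+B)/2,np.linalg.norm(A-B)
def snap(n,name,box=None,k=1):
    im=imaging.get_image(n)[:,:,::-1].copy(); cv2.imwrite(f'pics/{name}_raw.png',im)
    if box: im=im[box[1]:box[3],box[0]:box[2]]
    im=cv2.resize(im,None,fx=k,fy=k,interpolation=cv2.INTER_CUBIC); cv2.imwrite(f'pics/{name}.png',im)
E
python3 - <<'E'
import cv2,numpy as np
t=cv2.imread('pics/top0.png');s=cv2.imread('pics/side0.png')
c=lambda im,x0,y0,x1,y1,k:cv2.resize(im[y0:y1,x0:x1],None,fx=k,fy=k,interpolation=cv2.INTER_CUBIC)
cv2.imwrite('pics/tc.png',c(t,200,145,400,265,4)); cv2.imwrite('pics/sc.png',c(s,225,180,345,330,4))
from h import *
print(onz('top',325,205,0), onz('side',283,268,0), proj('top',[0,0,0]))
for a in [(400,170),(452,170),(453,249),(400,249)]: print('tray',onz('top',*a,.014))
for a in [(232,346),(353,340),(364,408)]: print('trayS',onz('side',*a,.014))
for a in [(115,172),(166,174),(159,241),(109,238)]: print('bin',onz('top',*a,.056))
for a in [(233,143),(287,141)]: print('binS',onz('side',*a,.056))
E
```

```text
[ 0.52410894 -0.09996706  0.        ] [ 0.52787867 -0.09192404  0.        ] [283.50539617 425.38402236]
tray [ 0.61193023 -0.28617835  0.014     ]
tray [ 0.61326648 -0.41708974  0.014     ]
tray [ 0.41663576 -0.41264811  0.014     ]
tray [ 0.41587303 -0.28184114  0.014     ]
trayS [ 0.41564102 -0.28412912  0.014     ]
trayS [ 0.62658667 -0.29572388  0.014     ]
trayS [ 0.61208114 -0.41571605  0.014     ]
bin [0.59200511 0.40120024 0.056     ]
bin [0.58842697 0.2818286  0.056     ]
bin [0.43085548 0.29232924 0.056     ]
bin [0.43705421 0.40750168 0.056     ]
binS [0.43576959 0.38913867 0.056     ]
binS [0.59745226 0.38394617 0.056     ]
```

View pics/tc.png

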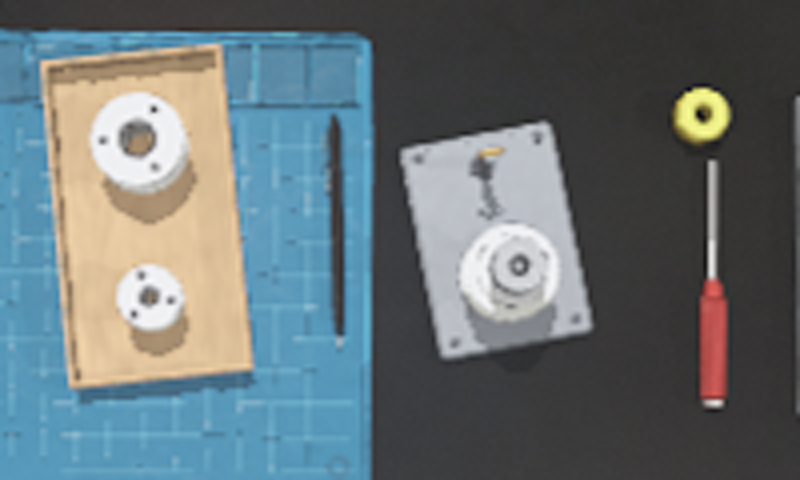

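View pics/sc.png

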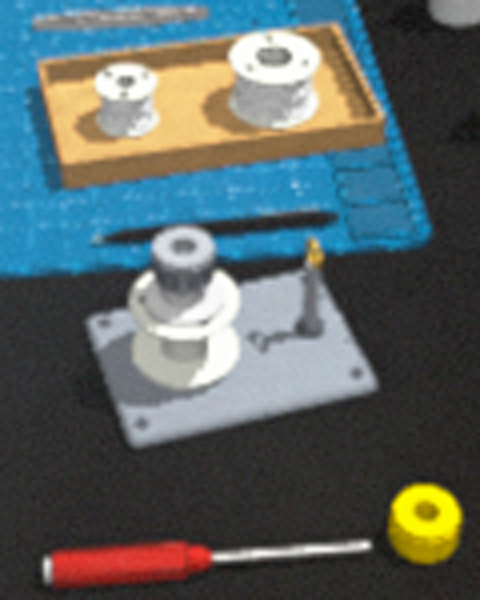

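Run:
```python
from h import *
T=lambda x,y:(200+x/4-.375,145+y/4-.375)
S=lambda x,y:(225+x/4-.375,180+y/4-.375)
print('knobtop',onz('top',*T(518,265),.088),onz('side',*S(184,246),.088),two(T(518,265),S(184,246)))
print('bigtop',onz('top',*T(139,140),.044),onz('side',*S(275,56),.044),two(T(139,140),S(275,56)))
print('smalltop',onz('top',*T(149,296),.038),onz('side',*S(126,81),.038))
print('yellow',onz('top',*T(702,115),.02),onz('side',*S(428,511),.02))
print('post',onz('top',*T(490,153),.072),onz('side',*S(315,245),.072))
for a in [(401,150),(550,122),(593,330),(443,359)]: print('base',onz('top',*T(*a),.010))
for a in [(87,313),(330,265),(379,385),(130,445)]: print('baseS',onz('side',*S(*a),.010))
for a in [(41,60),(220,45),(254,370),(73,387)]: print('stock',onz('top',*T(*a),.025))
print('tray')
# tray outline via mask
t=cv2.imread('pics/top0.png');
for nm,img,box in(('top','pics/top0.png',(390,160,465,260)),('side','pics/side0.png',(222,330,375,419))):
    im=cv2.imread(img);g=cv2.cvtColor(im,cv2.COLOR_BGR2GRAY);m=np.zeros_like(g);x0,y0,x1,y1=box
    m[y0:y1,x0:x1]=(g[y0:y1,x0:x1]>90)*255
    c=max(cv2.findContours(m,cv2.RETR_EXTERNAL,cv2.CHAIN_APPROX_NONE)[0],key=cv2.contourArea)
    q=cv2.approxPolyDP(cv2.convexHull(c),6,True)[:,0]
    print(nm,q.tolist(),[onz(nm,*p,.014)[:2].round(3).tolist() for p in q])
```

```text
knobtop [ 0.50110157 -0.09951575  0.088     ] [ 0.50121612 -0.10225325  0.088     ] (array([ 0.50136915, -0.09978054,  0.08583093]), np.float64(0.00012237768238960496))
bigtop [0.57858463 0.12207138 0.044     ] [0.57981335 0.12190448 0.044     ] (array([0.57923573, 0.12207702, 0.04380019]), np.float64(0.0012185606961540906))
smalltop [0.48554608 0.11498601 0.038     ] [0.48539216 0.11374402 0.038     ]
yellow [ 0.60164421 -0.22228191  0.02      ] [ 0.6034317  -0.22517465  0.02      ]
post [ 0.56814831 -0.08537184  0.072     ] [ 0.56967401 -0.09072465  0.072     ]
base [ 0.57961714 -0.03653701  0.01      ]
base [ 0.5981465  -0.12938736  0.01      ]
base [ 0.46871049 -0.15508733  0.01      ]
base [ 0.45028083 -0.06266506  0.01      ]
baseS [ 0.45119345 -0.06224075  0.01      ]
baseS [ 0.58901958 -0.03847466  0.01      ]
baseS [ 0.59862754 -0.13307815  0.01      ]
baseS [ 0.46775904 -0.15960558  0.01      ]
stock [0.63075755 0.18484857 0.025     ]
stock [0.64130583 0.0756363  0.025     ]
stock [0.44234047 0.05241795 0.025     ]
stock [0.43146293 0.16074794 0.025     ]
tray
top [[451, 170], [453, 249], [401, 249], [399, 169]] [[0.613, -0.415], [0.417, -0.413], [0.416, -0.284], [0.614, -0.284]]
side [[346, 337], [362, 412], [233, 418], [234, 346]] [[0.616, -0.288], [0.607, -0.421], [0.414, -0.409], [0.419, -0.285]]
```

Both views agree to about 3 mm. The base measures 134×96 and the spools are 93 mm apart, both as specified. The steel weight is the grey ring at top (330,211), on the spindle. The yellow ring at (375,174) is the look-alike, so I leave it. First I square up the tool and move above the spindle.

```bash
python3 -m crank '0 0 -0.0354 0 0 0 1; 0 0 -0.0354 0 0 0 1; 0 0 -0.0354 0 0 0 1; 0 0 0 -0.3 -0.5 0 1; 0 0 0 -0.37 -0.85 0 1; 0 0 0 -0.37 -0.85 0 1; 0 0 0 -0.37 -0.85 0 1; 0 0 0 -0.37 -0.85 0 1; 0 0 0 -0.37 -0.85 0 1; 0 0 0 -0.37 -0.85 0 1; 0 0 0 -0.37 -0.85 0 1; 0 0 0 -0.37 -0.85 0 1'; python3 -c "
from h import *
s=manip.get_state();q=s['tcp_rot'];print(s['tool_pos'],R.from_quat([q[1],q[2],q[3],q[0]]).as_matrix().round(3),s['joint_positions'])"
```

```text
time_s: 1.1
tool_pos: [0.3351, 0.2967, 0.2222]
tcp_rot: [-0.0, -0.0, 1.0, -0.0]
wrist_force: [1.1, -0.0, 0.2]
gripper_width: 0.0872
[0.33513759 0.29671062 0.2221823 ] [[-1. -0. -0.]
 [-0.  1. -0.]
 [ 0. -0. -1.]] [ 5.48193021e-01 -2.18270649e-01  1.96620099e+00 -6.72054700e-05
  1.39398190e+00 -1.02284742e+00]
```

```bash
python3 -m crank '0 0 0 -0.346 -0.827 0.167 1; 0 0 0 -0.346 -0.827 0.167 1; 0 0 0 -0.346 -0.827 0.167 1; 0 0 0 -0.346 -0.827 0.167 1; 0 0 0 -0.346 -0.827 0.167 1; 0 0 0 -0.346 -0.827 0.167 1; 0 0 0 -0.346 -0.827 0.167 1; 0 0 0 -0.346 -0.827 0.167 1; 0 0 0 -0.346 -0.827 0.167 1; 0 0 0 -0.346 -0.827 0.167 1; 0 0 0 -0.346 -0.827 0.167 1; 0 0 0 -0.346 -0.827 0.167 1'; python3 -m crank '0 0 0 0 0 0 0.7;0 0 0 0 0 0 0.7'
python3 - <<'E'
from h import *
snap('top','t1',(260,150,400,270),5); snap('side','s1',(190,140,350,300),4)
E
```

```text
time_s: 2.1
tool_pos: [0.5012, -0.1003, 0.1417]
tcp_rot: [-0.0, 0.0, 1.0, 0.0]
wrist_force: [0.4, 0.1, -0.5]
gripper_width: 0.0872
time_s: 2.27
tool_pos: [0.5006, -0.0999, 0.1413]
tcp_rot: [-0.001, 0.002, 1.0, 0.0]
wrist_force: [-0.3, 1.0, -0.5]
gripper_width: 0.08
```

View pics/s1.png

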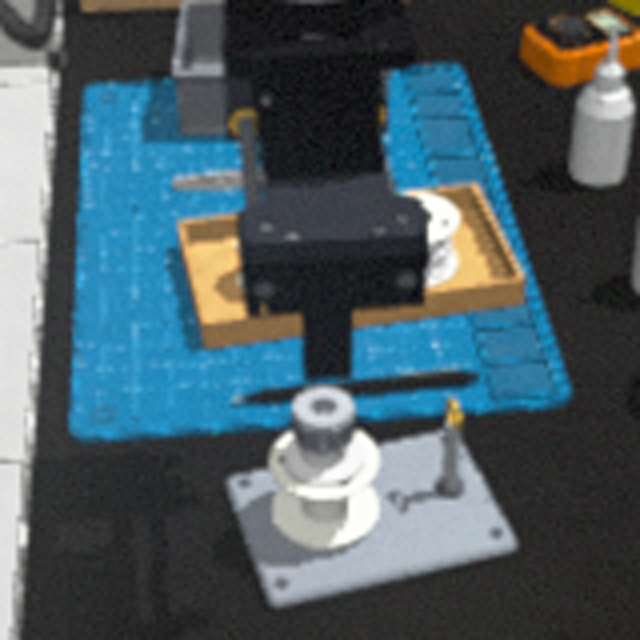

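The gripper stands over the weight, with the finger at side (272,225) in line with the weight at (271,241). Next I descend and grip.

```bash
python3 -m crank '0 0 0 0 0 0.5 0.65;0 0 0 0 0 0.5 0.65;0 0 0 0 0 0.4 0.65;0 0 0 0 0 0.34 0.65;0 0 0 0 0 0 0.65;0 0 0 0 0 0 0.2;0 0 0 0 0 0 0.2;0 0 0 0 0 0 0.2;0 0 0 0 0 0 0.2;0 0 0 0 0 0 0.2' 25
```

```text
time_s: 3.2
tool_pos: [0.502, -0.0991, 0.074]
tcp_rot: [0.001, -0.0, 1.0, -0.001]
wrist_force: [0.7, -3.3, 3.0]
gripper_width: 0.0312
```

```bash
python3 -m crank '0 0 0 0 0 0 0.2;0 0 0 0 0 -0.2 0.2;0 0 0 0 0 -0.4 0.2;0 0 0 0 0 -0.5 0.2;0 0 0 0 0 -0.5 0.2;0 0 0 0 0 0 0.2;0 0 0 0 0 0 0.2'
python3 - <<'E'
from h import *
snap('top','t2',(280,150,400,260),5); snap('side','s2',(190,180,350,300),4)
E
```

```text
time_s: 3.78
tool_pos: [0.502, -0.0987, 0.1382]
tcp_rot: [0.001, 0.0, 1.0, -0.0]
wrist_force: [0.6, 0.1, -2.0]
gripper_width: 0.0308
```

View pics/s2.png

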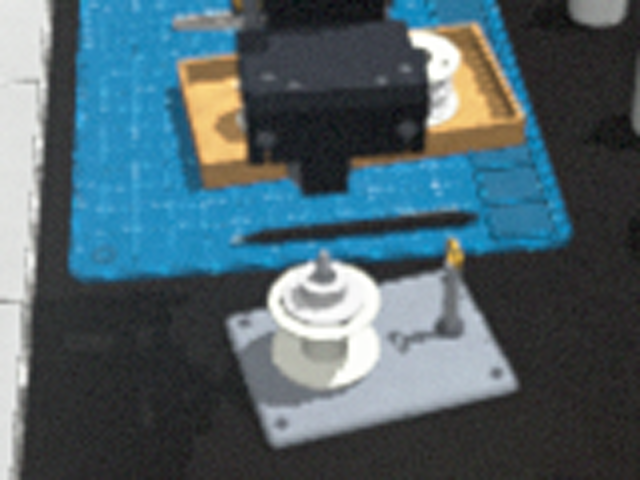

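The weight is off (width 31 mm) and the spindle tip shows at side (270,243). Next I move to the parts tray, which is at (0.515, -0.349).

```bash
python3 -c "
from h import *
print(onz('side',270.1,242.4,.084))"; python3 -m crank '0 0 0 -0.1 -0.45 0 0.2;0 0 0 -0.207 -0.85 0 0.2;0 0 0 -0.207 -0.85 0 0.2;0 0 0 -0.207 -0.85 0 0.2;0 0 0 -0.207 -0.85 0 0.2;0 0 0 -0.207 -0.85 0 0.2;0 0 0 -0.207 -0.85 0 0.2;0 0 0 -0.1 -0.65 0 0.2;0 0 0 0 0 0.6 0.2;0 0 0 0 0 0.8 0.2;0 0 0 0 0 0.8 0.2;0 0 0 0 0 0.4 0.2'; python3 -m crank '0 0 0 0 0 0 0.2;0 0 0 0 0 0.2 0.2;0 0 0 0 0 0.1 0.2;0 0 0 0 0 0 0.2'
```

```text
[ 0.50019572 -0.10141491  0.084     ]
time_s: 4.88
tool_pos: [0.5552, -0.3441, 0.026]
tcp_rot: [-0.004, 0.0, 1.0, 0.003]
wrist_force: [-0.4, 0.7, -0.9]
gripper_width: 0.0311
time_s: 5.22
tool_pos: [0.559, -0.3466, 0.0209]
tcp_rot: [0.0, 0.0, 1.0, -0.0]
wrist_force: [-0.2, 0.3, -0.6]
gripper_width: 0.031
```

```bash
python3 -m crank '0 0 0 0 0 0.08 0.2;0 0 0 0 0 0.02 0.2;0 0 0 0 0 0 0.2;0 0 0 0 0 0 0.2'; python3 -m crank '0 0 0 0 0 0 0.55;0 0 0 0 0 0 0.55;0 0 0 0 0 0 0.55;0 0 0 0 0 0 0.55;0 0 0 0 0 0 0.55'
```

```text
time_s: 5.55
tool_pos: [0.5591, -0.3467, 0.0175]
tcp_rot: [0.0, 0.0, 1.0, -0.0]
wrist_force: [0.4, -1.2, -0.0]
gripper_width: 0.031
time_s: 5.97
tool_pos: [0.5588, -0.3466, 0.0169]
tcp_rot: [0.0, 0.0, 1.0, -0.0]
wrist_force: [-0.2, 0.2, -0.5]
gripper_width: 0.047
```

```bash
python3 -m crank '0 0 0 0 0 -0.5 0.55;0 0 0 0 0 -0.8 0.55;0 0 0 0 0 -0.8 0.55;0 0 0 0 0 -0.8 0.55;0 0 0 0.1 0.4 -0.1 0.55;0 0 0 0.2 0.8 0 0.55;0 0 0 0.2 0.8 0 0.55;0 0 0 0.2 0.8 0 0.55;0 0 0 0.2 0.8 0 0.55;0 0 0 0.2 0.8 0 0.55;0 0 0 0.2 0.8 0 0.55;0 0 0 0.15 0.75 0 0.55';python3 -m crank '0 0 0 0.1 0.22 0 0.55;0 0 0 0.1 0.22 0 0.55;0 0 0 0 0 0 0.55;0 0 0 0 0 0 0.55'
python3 - <<'E'
from h import *
snap('top','t3',(280,150,470,270),4); snap('side','s3',(190,180,390,415),3)
E
```

```text
time_s: 6.97
tool_pos: [0.5, -0.1069, 0.1368]
tcp_rot: [0.0, 0.0, 1.0, 0.0]
wrist_force: [0.4, 0.5, -0.0]
gripper_width: 0.0479
time_s: 7.3
tool_pos: [0.4931, -0.0915, 0.1371]
tcp_rot: [0.0, -0.0, 1.0, -0.0]
wrist_force: [0.6, -0.7, -0.0]
gripper_width: 0.0481
```

View pics/s3.png

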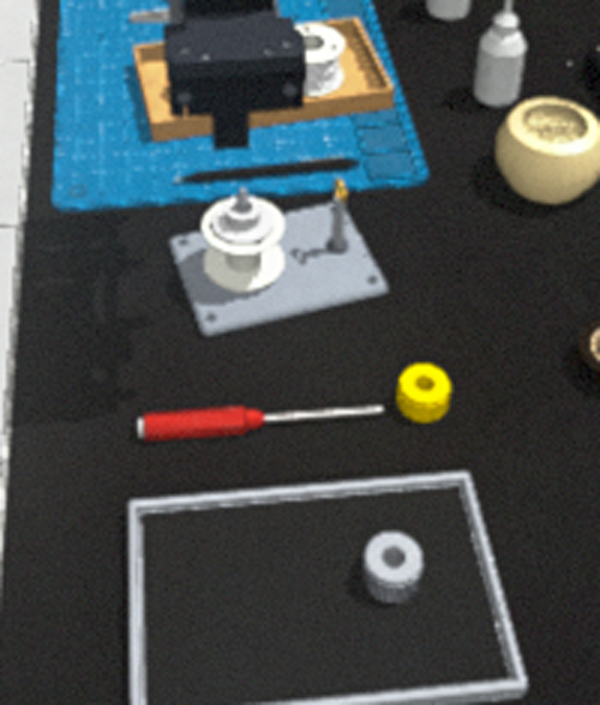

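View pics/t3.png

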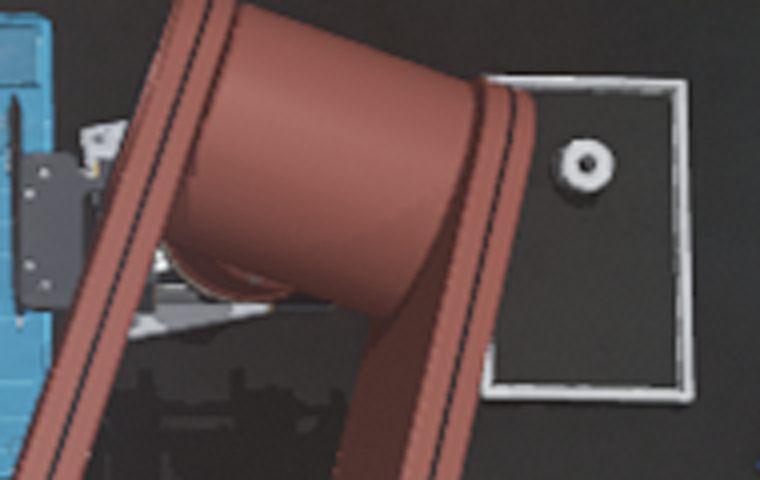

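The weight stands upright in the tray at side crop (392,565). Next is the plate hub.

```bash
python3 -m crank '0 0 0 -0.2 -0.21 0 0.55;0 0 0 0 0 0 0.55;0 0 0 0 0 0.5 0.55;0 0 0 0 0 0.5 0.55;0 0 0 0 0 0.5 0.55;0 0 0 0 0 0.3 0.55;0 0 0 0 0 0.12 0.55;0 0 0 0 0 0 0.55;0 0 0 0 0 0 0.55';python3 -m crank '0 0 0 0 0 0 0.1;0 0 0 0 0 0 0.1;0 0 0 0 0 0 0.1;0 0 0 0 0 0 0.1;0 0 0 0 0 0 0.1' 25
```

```text
time_s: 8.15
tool_pos: [0.5013, -0.0997, 0.0604]
tcp_rot: [0.0, 0.0, 1.0, -0.0]
wrist_force: [0.3, -0.7, 0.1]
gripper_width: 0.0477
time_s: 8.57
tool_pos: [0.5012, -0.0995, 0.0605]
tcp_rot: [0.0, -0.0, 1.0, -0.0]
wrist_force: [-0.3, 0.5, 1.6]
gripper_width: 0.0226
```

```bash
python3 -m crank '0 0 0 0 0 -0.2 0.1;0 0 0 0 0 -0.5 0.1;0 0 0 0 0 -0.6 0.1;0 0 0 0 0 -0.6 0.1;0 0 0 0 0 0 0.1;0 0 0 0 0 0 0.1'
python3 - <<'E'
from h import *
snap('side','s4',(190,180,390,330),4)
E
```

```text
time_s: 9.07
tool_pos: [0.5022, -0.0997, 0.1381]
tcp_rot: [0.002, 0.0, 1.0, -0.001]
wrist_force: [-0.6, 1.2, -0.7]
gripper_width: 0.0227
```

View pics/s4.png

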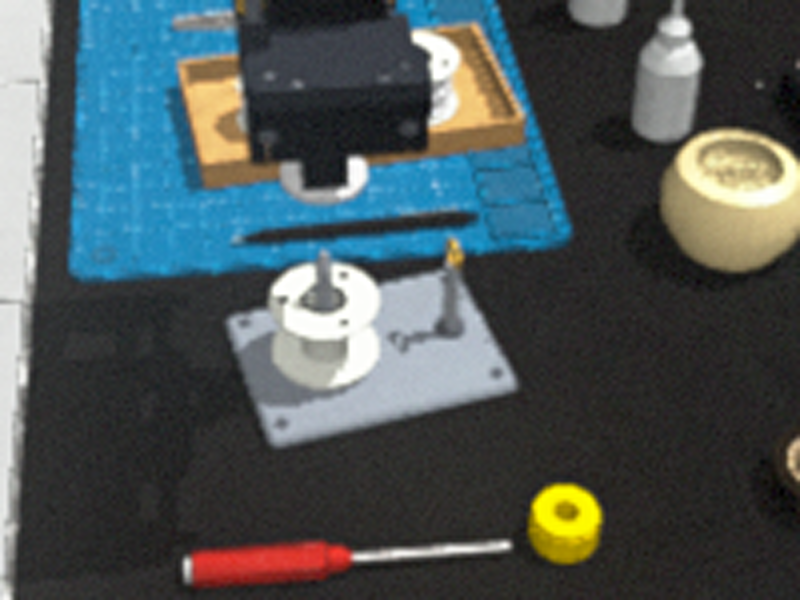

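The plate is in the gripper, its flange at side crop (323,178), and the spool is left bare on the spindle. On to the tray.

```bash
python3 -m crank '0 0 0 0.05 -0.45 0 0.1;0 0 0 0.13 -0.85 0 0.1;0 0 0 0.13 -0.85 0 0.1;0 0 0 0.13 -0.85 0 0.1;0 0 0 0.13 -0.85 0 0.1;0 0 0 0.13 -0.85 0 0.1;0 0 0 0.13 -0.85 0 0.1;0 0 0 0.02 -0.65 0 0.1;0 0 0 0 0 0.6 0.1;0 0 0 0 0 0.8 0.1;0 0 0 0 0 0.8 0.1;0 0 0 0 0 0.4 0.1';python3 -m crank '0 0 0 0 0 0.2 0.1;0 0 0 0 0 0.13 0.1;0 0 0 0 0 0 0.1;0 0 0 0 0 0 0.1'
```

```text
time_s: 10.12
tool_pos: [0.4634, -0.3446, 0.0261]
tcp_rot: [-0.003, 0.0, 1.0, 0.003]
wrist_force: [-1.6, 0.5, -1.2]
gripper_width: 0.0225
time_s: 10.45
tool_pos: [0.4667, -0.347, 0.0187]
tcp_rot: [-0.0, -0.0, 1.0, 0.0]
wrist_force: [-0.3, -0.3, -0.1]
gripper_width: 0.0226
```

```bash
python3 -m crank '0 0 0 0 0 0 0.5;0 0 0 0 0 0 0.5;0 0 0 0 0 0 0.5;0 0 0 0 0 0 0.5;0 0 0 0 0 0 0.5'; python3 -m crank '0 0 0 0 0 -0.5 0.5;0 0 0 0 0 -0.8 0.5;0 0 0 0 0 -0.8 1;0 0 0 0 0 -0.8 1;0 0 0 -0.05 0.4 -0.1 1;0 0 0 -0.1 0.8 0 1;0 0 0 -0.15 0.8 0 1;0 0 0 -0.15 0.8 0 1;0 0 0 -0.15 0.8 0 1;0 0 0 -0.15 0.8 0 1;0 0 0 -0.1 0.8 0 1;0 0 0 0 0.75 0 1';python3 -m crank '0 0 0 0 0.2 0 1;0 0 0 0 0 0 1;0 0 0 0 0 0 1'
python3 - <<'E'
from h import *
snap('top','t5',(280,150,470,270),4); snap('side','s5',(190,180,390,415),3)
E
```

```text
time_s: 10.87
tool_pos: [0.4669, -0.3474, 0.0189]
tcp_rot: [0.0, 0.0, 1.0, -0.0]
wrist_force: [-0.3, -0.5, -0.4]
gripper_width: 0.0422
time_s: 11.87
tool_pos: [0.5011, -0.1074, 0.1387]
tcp_rot: [0.0, -0.0, 1.0, 0.0]
wrist_force: [-0.8, -0.7, 0.5]
gripper_width: 0.0865
time_s: 12.12
tool_pos: [0.5009, -0.1014, 0.1388]
tcp_rot: [0.0, -0.001, 1.0, -0.0]
wrist_force: [0.1, 1.5, 1.1]
gripper_width: 0.0871
```

View pics/s5.png

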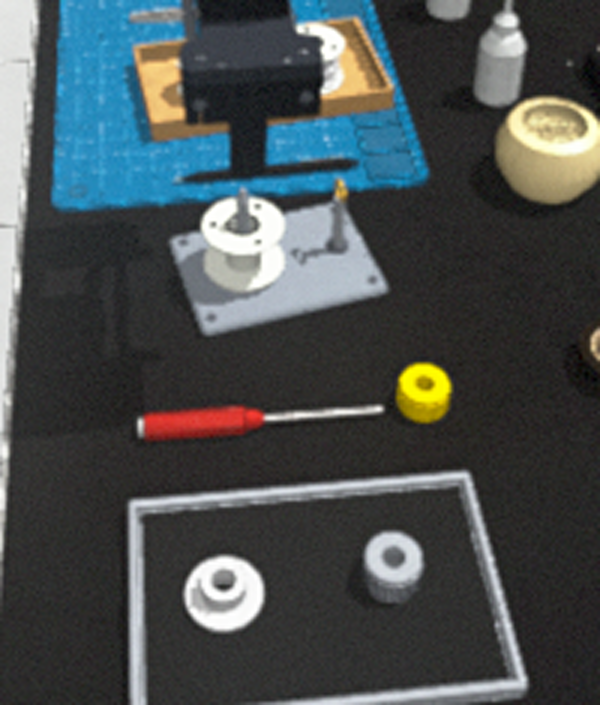

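Plate and weight lie side by side in the tray, at side crop (224,592) and (392,565). Next I take the old spool.

```bash
python3 -c "
from h import *
print(onz('side',270.3,254.7,.052))"; python3 -m crank '0 0 0 0 0 0.4 1;0 0 0 0 0 0.6 1;0 0 0 0 0 0.6 1;0 0 0 0 0 0.6 1;0 0 0 0 0 0.4 1;0 0 0 0 0 0.12 1;0 0 0 0 0 0 1;0 0 0 0 0 0 1'; python3 -m crank '0 0 0 0 0 0 0.5;0 0 0 0 0 0 0.5;0 0 0 0 0 0 0.5;0 0 0 0 0 0 0.5;0 0 0 0 0 0 0.5' 25
```

```text
[ 0.50005198 -0.10295349  0.052     ]
time_s: 12.88
tool_pos: [0.5012, -0.1023, 0.0305]
tcp_rot: [0.0, 0.001, 1.0, -0.0]
wrist_force: [-0.0, -0.7, -0.0]
gripper_width: 0.0869
time_s: 13.3
tool_pos: [0.5012, -0.1014, 0.0305]
tcp_rot: [0.0, -0.0, 1.0, -0.0]
wrist_force: [-0.4, 0.4, -0.5]
gripper_width: 0.0615
```

```bash
python3 -m crank '0 0 0 0 0 0 0.5;0 0 0 0 0 0 0.5;0 0 0 0 0 0 0.5';python3 -m crank '0 0 0 0 0 -0.2 0.5;0 0 0 0 0 -0.5 0.5;0 0 0 0 0 -0.7 0.5;0 0 0 0 0 -0.7 0.5;0 0 0 0 0 -0.6 0.5;0 0 0 0 0 -0.3 0.5;0 0 0 0 0 0 0.5;0 0 0 0 0 0 0.5'
python3 - <<'E'
from h import *
snap('side','s6',(190,140,350,290),4)
E
```

```text
time_s: 13.55
tool_pos: [0.501, -0.1013, 0.0303]
tcp_rot: [0.0, -0.0, 1.0, -0.0]
wrist_force: [-0.3, -0.3, 2.5]
gripper_width: 0.0551
time_s: 14.22
tool_pos: [0.5009, -0.1013, 0.15]
tcp_rot: [0.0, 0.0, 1.0, -0.0]
wrist_force: [-0.4, -0.6, -1.1]
gripper_width: 0.0551
```

View pics/s6.png

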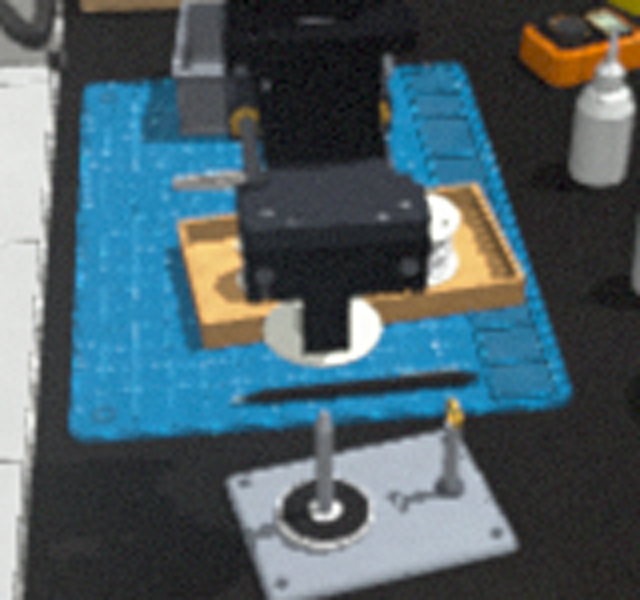

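The empty spool hangs in the gripper and the spindle is bare, its base at side crop (323,511) and tip at (323,411). On to the bin.

```bash
python3 -c "
from h import *
print(onz('side',270.4,267.4,.016),onz('side',270.4,242.4,.084))"; python3 -m crank '0 0 0 0 0.4 0 0.5;0 0 0 -0.03 0.9 0 0.5;0 0 0 -0.03 1 0 0.5;0 0 0 -0.03 1 0 0.5;0 0 0 -0.03 1 0 0.5;0 0 0 -0.03 1 0 0.5;0 0 0 -0.03 1 0 0.5;0 0 0 -0.03 1 0 0.5;0 0 0 -0.03 1 0 0.5;0 0 0 -0.03 1 0 0.5;0 0 0 0 1 0 0.5;0 0 0 0 0.88 0 0.5'; python3 -m crank '0 0 0.039 0 0 0 0.5;0 0 0.039 0 0 0 0.5;0 0 0.039 0 0 0 0.5;0 0 0.039 0 0 0 0.5;0 0 0.039 0 0 0 0.5;0 0 0.039 0 0 0 0.5;0 0 0.039 0 0 0 0.5;0 0 0.039 0 0 0 0.5;0 0 0.039 0 0 0 0.5;0 0 0.039 0 0 0 0.5;0 0 0.039 0 0 0 0.5;0 0 0.039 0 0 0 0.5';python3 -m crank '0 0 0.039 0 0 0 0.5;0 0 0.01 0 0 0 0.5;0 0 0 0 0 0 0.5';  python3 - <<'E'
from h import *
s=manip.get_state();q=s['tcp_rot'];print(R.from_quat([q[1],q[2],q[3],q[0]]).as_matrix().round(3),s['joint_positions'].round(2))
snap('side','s7',(190,100,350,250),4);snap('top','t7',(70,120,270,260),4)
E
```

```text
[ 0.4997956  -0.10316427  0.016     ] [ 0.50079149 -0.10148211  0.084     ]
time_s: 15.27
tool_pos: [0.5098, 0.3478, 0.1469]
tcp_rot: [-0.002, -0.0, 1.0, -0.001]
wrist_force: [1.1, -0.7, 0.3]
gripper_width: 0.0545
time_s: 16.27
tool_pos: [0.5102, 0.3451, 0.1467]
tcp_rot: [-0.001, 0.673, 0.74, -0.002]
wrist_force: [0.6, 0.3, 0.3]
gripper_width: 0.0547
time_s: 16.52
tool_pos: [0.5102, 0.3451, 0.147]
tcp_rot: [-0.001, 0.726, 0.688, -0.002]
wrist_force: [0.2, -0.7, -0.9]
gripper_width: 0.0548
[[ 0.055  0.998 -0.004]
 [ 0.999 -0.055 -0.002]
 [-0.002 -0.004 -1.   ]] [0.47 0.26 1.62 0.   1.26 0.52]
```

View pics/s7.png

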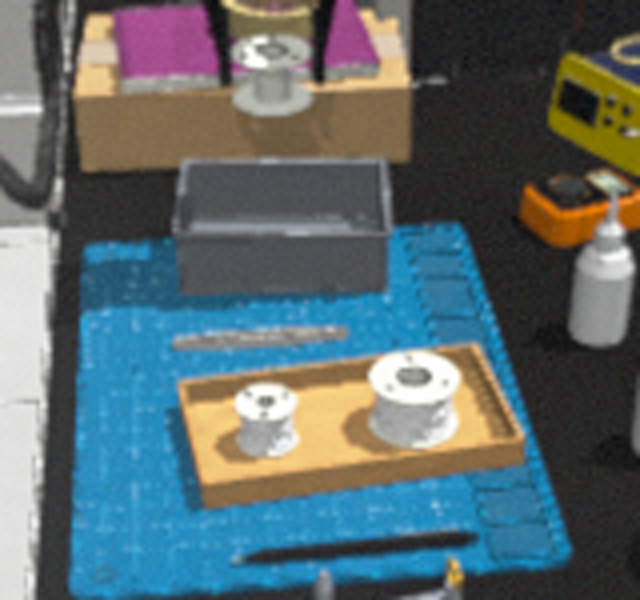

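View pics/t7.png

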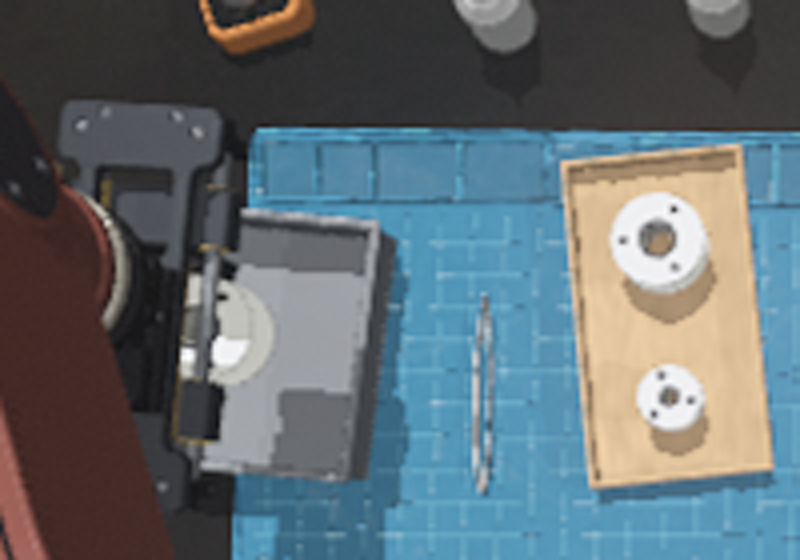

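```bash
python3 -c "
from h import *
for a in [(235.2,139.8),(286.8,139.3),(287.8,157.8),(233.5,157.8)]: print(onz('side',*a,.056))
for a in [(164.6,175.1),(160.9,239.1)]: print(onz('top',*a,.056))"
```

```text
[0.44285853 0.40922077 0.056     ]
[0.59828104 0.39506444 0.056     ]
[0.58657961 0.2824908  0.056     ]
[0.43509713 0.29953227 0.056     ]
[0.58576672 0.28501337 0.056     ]
[0.43527602 0.28811582 0.056     ]
```

```bash
python3 -m crank '0 0 0 0 0.08 0.4 0.5;0 0 0 0 0 0.6 0.5;0 0 0 0 0 0.6 0.5;0 0 0 0 0 0.6 0.5;0 0 0 0 0 0.5 0.5;0 0 0 0 0 0.2 0.5;0 0 0 0 0 0.1 0.5;0 0 0 0 0 0.05 0.5;0 0 0 0 0 0 0.5'
```

```text
time_s: 17.37
tool_pos: [0.5154, 0.346, 0.0285]
tcp_rot: [0.0, 0.726, 0.688, 0.0]
wrist_force: [-1.0, 0.8, -0.3]
gripper_width: 0.0549
```

Lower by 4.5 mm, then release.

```bash
python3 -m crank '0 0 0 0 0 0.06 0.5;0 0 0 0 0 0.05 0.5;0 0 0 0 0 0 0.5;0 0 0 0 0 0 0.5'; python3 -m crank '0 0 0 0 0 0 0.85;0 0 0 0 0 0 0.85;0 0 0 0 0 0 0.85;0 0 0 0 0 0 0.85;0 0 0 0 0 0 0.85';python3 -m crank '0 0 0 0 0 -0.3 0.85;0 0 0 0 0 -0.6 0.85;0 0 0 0 0 -0.7 0.85;0 0 0 0 0 -0.8 0.85;0 0 0 0 0 -0.5 0.85;0 0 0 0 0 0 0.85'
```

```text
time_s: 17.7
tool_pos: [0.5152, 0.3459, 0.0241]
tcp_rot: [0.0, 0.726, 0.688, 0.0]
wrist_force: [-0.2, 0.4, -0.3]
gripper_width: 0.0551
time_s: 18.12
tool_pos: [0.5149, 0.3458, 0.0237]
tcp_rot: [0.0, 0.726, 0.688, 0.0]
wrist_force: [1.0, 0.7, 0.8]
gripper_width: 0.0727
time_s: 18.62
tool_pos: [0.5184, 0.3476, 0.1471]
tcp_rot: [0.002, 0.726, 0.688, 0.005]
wrist_force: [0.1, 1.0, 0.8]
gripper_width: 0.0741
```

```bash
python3 -m crank '0 0 -0.0383 0 0 0 0.9;0 0 -0.0383 0 0 0 0.9;0 0 -0.0383 0 0 0 0.9;0 0 -0.0383 0 0 0 0.9;0 0 -0.0383 0 0 0 0.9;0 0 -0.0383 0 0 0 0.9;0 0 -0.0383 0 0 0 0.9;0 0 -0.0383 0 0 0 0.9;0 0 0 0 0 0 1'; python3 -m crank '0 0 0 -0.4 -0.3 0 1;0 0 0 -0.67 -0.49 0 1;0 0 0 -0.67 -0.49 0 1;0 0 0 -0.67 -0.49 0 1;0 0 0 -0.67 -0.49 0 1;0 0 0 -0.67 -0.49 0 1;0 0 0 -0.67 -0.49 0 1;0 0 0 -0.27 -0.19 0 1;0 0 0 0 0 0 1;0 0 0 0 0 0 1'
python3 - <<'E'
from h import *
s=manip.get_state();q=s['tcp_rot'];M=R.from_quat([q[1],q[2],q[3],q[0]]).as_matrix();print(M.round(3),s['joint_positions'].round(2))
print('to spool', M.T@(np.array([.5790,.122,s['tool_pos'][2]])-s['tool_pos'])/.04)
snap('side','s8',(190,100,350,250),4);snap('top','t8',(70,120,270,260),4)
E
```

```text
time_s: 19.37
tool_pos: [0.5146, 0.3455, 0.1395]
tcp_rot: [-0.0, 0.323, 0.946, -0.0]
wrist_force: [-0.4, -0.7, -0.6]
gripper_width: 0.0808
time_s: 20.2
tool_pos: [0.5785, 0.1219, 0.1395]
tcp_rot: [-0.0, 0.327, 0.945, 0.0]
wrist_force: [1.3, -0.7, -0.0]
gripper_width: 0.0871
[[-0.786  0.618 -0.   ]
 [ 0.618  0.786  0.001]
 [ 0.001  0.    -1.   ]] [ 0.07  0.21  1.7   0.    1.23 -0.83]
to spool [-8.72672906e-03  8.51258139e-03 -4.17491724e-06]
```

View pics/s8.png

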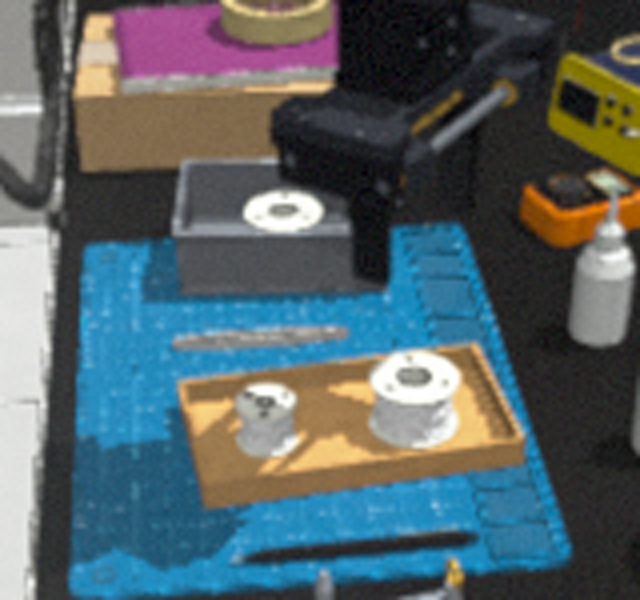

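View pics/t8.png

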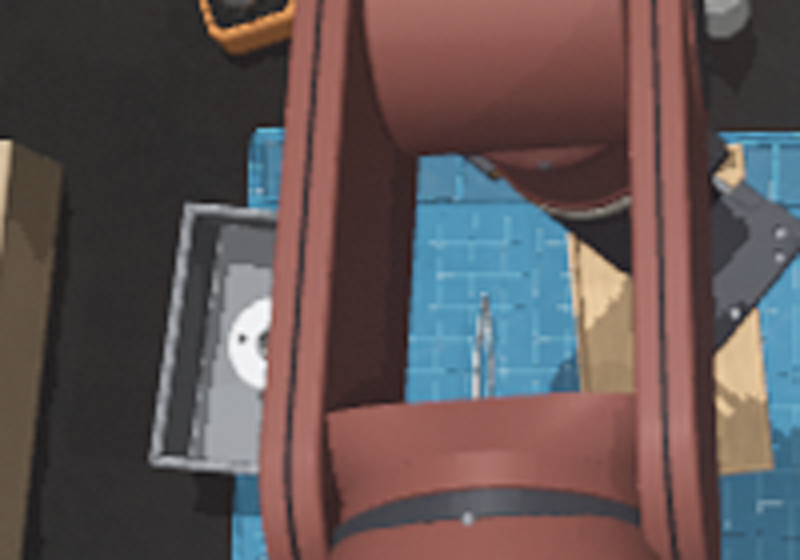

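The old spool stands upright in the bin at side crop (284,211). The gripper is over the large spool, the nearer to the shelf at side crop (414,395). It is clearly larger than the one at (266,418), and that ring measures 38 mm against 56 mm. I descend diagonally in the tray.

```bash
python3 -m crank '0 0 0 0 0 0.1 0.85;0 0 0 0 0 0.4 0.85;0 0 0 0 0 0.4 0.85;0 0 0 0 0 0.4 0.85;0 0 0 0 0 0.5 0.85;0 0 0 0 0 0.5 0.85;0 0 0 0 0 0.4 0.85;0 0 0 0 0 0.2 0.85;0 0 0 0 0 0.05 0.85;0 0 0 0 0 0 0.85'; python3 -m crank '0 0 0 0 0 0 0.5;0 0 0 0 0 0 0.5;0 0 0 0 0 0 0.5;0 0 0 0 0 0 0.5;0 0 0 0 0 0 0.5;0 0 0 0 0 0 0.5;0 0 0 0 0 0 0.5;0 0 0 0 0 0 0.5' 35
```

```text
time_s: 21.13
tool_pos: [0.578, 0.123, 0.0211]
tcp_rot: [-0.001, 0.324, 0.946, -0.0]
wrist_force: [-0.1, 0.2, -0.4]
gripper_width: 0.0734
time_s: 21.8
tool_pos: [0.5794, 0.1223, 0.0226]
tcp_rot: [0.001, 0.325, 0.946, 0.0]
wrist_force: [-1.4, 1.0, 6.9]
gripper_width: 0.0549
```

```bash
python3 -m crank '0 0 0 0 0 -0.2 0.5;0 0 0 0 0 -0.5 0.5;0 0 0 0 0 -0.7 0.5;0 0 0 0 0 -0.7 0.5;0 0 0 0 0 -0.7 0.5;0 0 0 0 0 -0.4 0.5;0 0 -0.0352 0 0 0 0.5;0 0 -0.0352 0 0 0 0.5;0 0 -0.0352 0 0 0 0.5;0 0 -0.0352 0 0 0 0.5;0 0 -0.0352 0 0 0 0.5;0 0 -0.0352 0 0 0 0.5'; python3 -m crank '0 0 0 0 0 0 0.5;0 0 0 0 0 0 0.5'
python3 - <<'E'
from h import *
s=manip.get_state();q=s['tcp_rot'];M=R.from_quat([q[1],q[2],q[3],q[0]]).as_matrix();print(M.round(3),s['joint_positions'].round(2))
snap('side','s9',(190,100,350,250),4)
E
```

```text
time_s: 22.8
tool_pos: [0.5778, 0.122, 0.1492]
tcp_rot: [-0.001, -0.004, 1.0, -0.0]
wrist_force: [-0.8, 0.1, -1.6]
gripper_width: 0.0553
time_s: 22.97
tool_pos: [0.5781, 0.1221, 0.1493]
tcp_rot: [-0.001, 0.001, 1.0, -0.0]
wrist_force: [0.7, 0.3, -2.4]
gripper_width: 0.0551
[[-1.     0.002 -0.001]
 [ 0.002  1.    -0.   ]
 [ 0.001 -0.    -1.   ]] [ 0.07  0.2   1.69 -0.    1.25 -1.49]
```

View pics/s9.png

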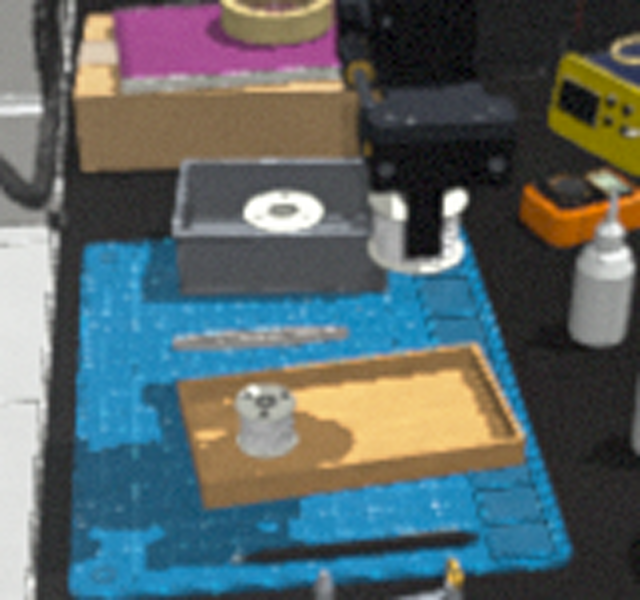

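```bash
python3 -c "
from h import *
print(onz('side',293.9,160.9,.137))";python3 -m crank '0 0 0 0.14 -0.4 0 0.5;0 0 0 0.276 -0.8 0 0.5;0 0 0 0.276 -0.8 0 0.5;0 0 0 0.276 -0.8 0 0.5;0 0 0 0.276 -0.8 0 0.5;0 0 0 0.276 -0.8 0 0.5;0 0 0 0.276 -0.8 0 0.5;0 0 0 0.136 -0.37 0 0.5;0 0 0 0 0 0 0.5;0 0 0 0 0 0 0.5;0 0 0 0 0 0 0.5';  python3 - <<'E'
from h import *
snap('side','s10',(190,140,350,290),4);snap('top','t10',(260,150,400,270),5)
E
```

```text
[0.57922885 0.12354125 0.137     ]
time_s: 23.93
tool_pos: [0.5018, -0.1002, 0.1496]
tcp_rot: [0.0, -0.0, 1.0, 0.0]
wrist_force: [-0.7, 0.2, -1.1]
gripper_width: 0.0546
```

View pics/s10.png

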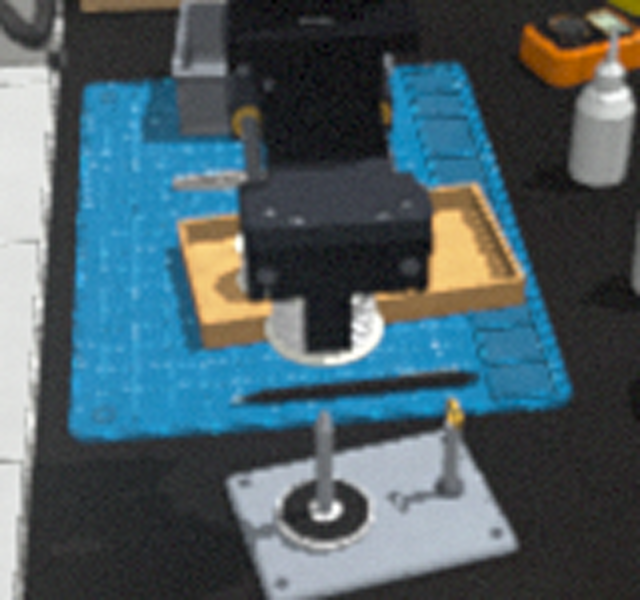

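The spool's lower flange is centred at crop x ≈ 324 above the spindle at 323. Descending in two stages.

```bash
python3 -m crank '0 0 0 0.04 -0.02 0 0.5;0 0 0 0 0 0.3 0.5;0 0 0 0 0 0.4 0.5;0 0 0 0 0 0.4 0.5;0 0 0 0 0 0.3 0.5;0 0 0 0 0 0.2 0.5;0 0 0 0 0 0 0.5'
```

```text
time_s: 24.62
tool_pos: [0.4984, -0.1007, 0.083]
tcp_rot: [-0.002, -0.001, 1.0, 0.001]
wrist_force: [-1.4, 0.8, -1.6]
gripper_width: 0.0552
```

```bash
python3 -m crank '0 0 0 0 0 0.3 0.5;0 0 0 0 0 0.3 0.5;0 0 0 0 0 0.3 0.5;0 0 0 0 0 0.2 0.5;0 0 0 0 0 0.1 0.5;0 0 0 0 0 0 0.5;0 0 0 0 0 0 0.5'
```

```text
time_s: 25.2
tool_pos: [0.5, -0.1015, 0.0374]
tcp_rot: [-0.0, -0.001, 1.0, 0.0]
wrist_force: [-0.5, 0.0, -2.4]
gripper_width: 0.055
```

```bash
python3 -m crank '0 0 0 0 0 0.08 0.5;0 0 0 0 0 0.06 0.5;0 0 0 0 0 0.02 0.5;0 0 0 0 0 0 0.5;0 0 0 0 0 0 0.5'
```

```text
time_s: 25.62
tool_pos: [0.5001, -0.1016, 0.0313]
tcp_rot: [0.0, -0.001, 1.0, -0.0]
wrist_force: [-0.5, 0.0, -2.2]
gripper_width: 0.0551
```

```bash
python3 -m crank '0 0 0 0 0 0.02 0.5;0 0 0 0 0 0 0.5;0 0 0 0 0 0 0.9;0 0 0 0 0 0 0.9;0 0 0 0 0 0 0.9;0 0 0 0 0 0 0.9;0 0 0 0 0 0 0.9'; python3 -m crank '0 0 0 0 0 -0.3 0.9;0 0 0 0 0 -0.6 0.9;0 0 0 0 0 -0.7 0.9;0 0 0 0 0 -0.8 0.7;0 0 0 0 0 -0.4 0.7;0 0 0 0 0 0 0.6;0 0 0 0 0 0 0.5'
python3 - <<'E'
from h import *
snap('side','s11',(190,180,390,415),3)
E
```

```text
time_s: 26.2
tool_pos: [0.5002, -0.1016, 0.0305]
tcp_rot: [0.0, -0.001, 1.0, -0.0]
wrist_force: [-0.0, -0.4, -0.3]
gripper_width: 0.0762
time_s: 26.78
tool_pos: [0.5011, -0.1019, 0.1443]
tcp_rot: [0.002, -0.001, 1.0, -0.001]
wrist_force: [0.1, 0.2, -0.6]
gripper_width: 0.0597
```

View pics/s11.png

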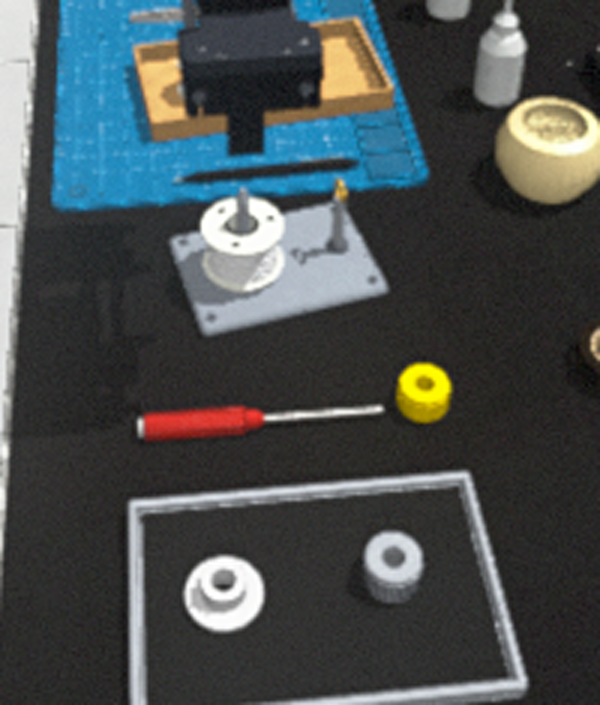

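The full spool is seated at the same image height as the old one (top at side crop (242,226)). Back to the tray for the plate.

```bash
python3 -m crank '0 0 0 0.06 -0.4 0 0.5;0 0 0 0.13 -0.85 0 0.5;0 0 0 0.13 -0.85 0 0.5;0 0 0 0.13 -0.85 0 0.5;0 0 0 0.13 -0.85 0 0.5;0 0 0 0.13 -0.85 0 0.5;0 0 0 0.13 -0.85 0 0.5;0 0 0 0.02 -0.64 0 0.5;0 0 0 0 0 0 0.5;0 0 0 0 0 0 0.5'
```

```text
time_s: 27.67
tool_pos: [0.4647, -0.3474, 0.1403]
tcp_rot: [-0.001, 0.0, 1.0, 0.001]
wrist_force: [-0.3, 0.7, 0.1]
gripper_width: 0.0437
```

```bash
python3 -m crank '0 0 0 -0.04 0 0.4 0.5;0 0 0 0 0 0.7 0.5;0 0 0 0 0 0.7 0.5;0 0 0 0 0 0.6 0.5;0 0 0 0 0 0.4 0.5;0 0 0 0 0 0.2 0.5;0 0 0 0 0 0.04 0.5;0 0 0 0 0 0 0.5;0 0 0 0 0 0 0.5'; python3 -m crank '0 0 0 0 0 0 0.1;0 0 0 0 0 0 0.1;0 0 0 0 0 0 0.1;0 0 0 0 0 0 0.1;0 0 0 0 0 0 0.1' 25
```

```text
time_s: 28.42
tool_pos: [0.4685, -0.3473, 0.0219]
tcp_rot: [0.001, -0.001, 1.0, -0.0]
wrist_force: [0.2, -0.1, 0.2]
gripper_width: 0.0432
time_s: 28.83
tool_pos: [0.468, -0.3475, 0.0214]
tcp_rot: [0.0, -0.001, 1.0, -0.0]
wrist_force: [-0.1, 0.7, 2.5]
gripper_width: 0.0221
```

The hold is shallow, about 4.6 mm of hub, so I regrip lower and at the release x.

```bash
python3 -m crank '0 0 0 0 0 0 0.5;0 0 0 0 0 0 0.5;0 0 0 0 0 0 0.5;0 0 0 0.03 0 0.08 0.5;0 0 0 0 0 0.02 0.5;0 0 0 0 0 0 0.5;0 0 0 0 0 0 0.5;0 0 0 0 0 0 0.1;0 0 0 0 0 0 0.1;0 0 0 0 0 0 0.1;0 0 0 0 0 0 0.1;0 0 0 0 0 0 0.1'
```

```text
time_s: 29.83
tool_pos: [0.4665, -0.3472, 0.0169]
tcp_rot: [0.0, -0.001, 1.0, -0.0]
wrist_force: [0.1, -0.6, -0.1]
gripper_width: 0.0229
```

```bash
python3 -m crank '0 0 0 0 0 -0.3 0.1;0 0 0 0 0 -0.7 0.1;0 0 0 0 0 -0.8 0.1;0 0 0 0 0 -0.8 0.1;0 0 0 0 0 -0.5 0.1;0 0 0 -0.06 0.4 0 0.1;0 0 0 -0.13 0.85 0 0.1;0 0 0 -0.13 0.85 0 0.1;0 0 0 -0.13 0.85 0 0.1;0 0 0 -0.13 0.85 0 0.1;0 0 0 -0.13 0.85 0 0.1;0 0 0 -0.13 0.85 0 0.1';python3 -m crank '0 0 0 -0.12 0.69 0 0.1;0 0 0 0 0 0 0.1;0 0 0 0 0 0 0.1;0 0 0 0 0 0 0.1';python3 - <<'E'
from h import *
snap('side','s12',(210,180,330,290),5)
E
```

```text
time_s: 30.83
tool_pos: [0.4992, -0.1249, 0.1407]
tcp_rot: [-0.0, -0.001, 1.0, 0.0]
wrist_force: [0.3, 0.7, 0.5]
gripper_width: 0.0227
time_s: 31.17
tool_pos: [0.5042, -0.0994, 0.1408]
tcp_rot: [-0.0, -0.001, 1.0, -0.0]
wrist_force: [-0.1, 0.1, -0.5]
gripper_width: 0.0228
```

View pics/s12.png

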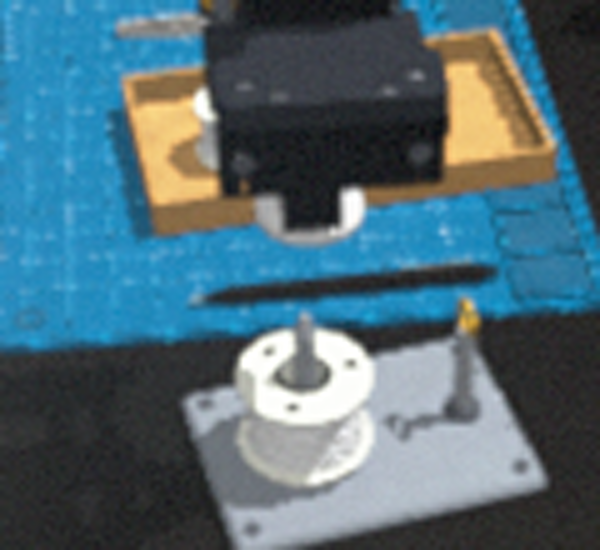

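```bash
python3 -m crank '0 0 0 0.075 0 0 0.1;0 0 0 0 0 0 0.1;0 0 0 0 0 0 0.1';python3 - <<'E'
from h import *
print(onz('side',272.0,221.2,.136), onz('side',210+304.5/5-.4,180+316/5-.4,.084))
E
```

```text
time_s: 31.47
tool_pos: [0.5011, -0.1004, 0.1407]
tcp_rot: [-0.0, -0.0, 1.0, -0.0]
wrist_force: [0.7, 1.1, 0.2]
gripper_width: 0.0223
[ 0.50472288 -0.09942098  0.136     ] [ 0.50087381 -0.10270673  0.084     ]
```

```bash
python3 -m crank '0 0 0 0.01 0 0.4 0.1;0 0 0 0 0 0.4 0.1;0 0 0 0 0 0.2 0.1;0 0 0 0 0 0.1 0.1;0 0 0 0 0 0.1 0.1;0 0 0 0 0 0.1 0.1;0 0 0 0 0 0.1 0.1;0 0 0 0 0 0.1 0.1;0 0 0 0 0 0 0.1;0 0 0 0 0 0 0.1'
```

```text
time_s: 32.3
tool_pos: [0.501, -0.0995, 0.0807]
tcp_rot: [-0.0, -0.001, 1.0, 0.0]
wrist_force: [-0.3, -0.5, -1.4]
gripper_width: 0.0229
```

Bottom at about 0.074, past the tip with no side force. Continue down.

```bash
python3 -m crank '0 0 0 0 0 0.1 0.1;0 0 0 0 0 0.1 0.1;0 0 0 0 0 0.1 0.1;0 0 0 0 0 0.1 0.1;0 0 0 0 0 0.08 0.1;0 0 0 0 0 0.05 0.1;0 0 0 0 0 0 0.1;0 0 0 0 0 0 0.1'
```

```text
time_s: 32.97
tool_pos: [0.5011, -0.0995, 0.0595]
tcp_rot: [-0.0, -0.001, 1.0, 0.0]
wrist_force: [-0.3, -0.8, 0.7]
gripper_width: 0.023
```

```bash
python3 -m crank '0 0 0 0 0 0.01 0.5;0 0 0 0 0 0 0.5;0 0 0 0 0 0 0.5;0 0 0 0 0 0 0.5;0 0 0 0 0 -0.3 0.5;0 0 0 0 0 -0.6 0.55;0 0 0 0 0 -0.7 0.55;0 0 0 0 0 -0.4 0.55;0 0 0 -0.1 -0.4 0 0.55;0 0 0 -0.2 -0.8 0 0.55;0 0 0 -0.2 -0.8 0 0.55;0 0 0 -0.2 -0.8 0 0.55';python3 -m crank '0 0 0 -0.2 -0.8 0 0.55;0 0 0 -0.2 -0.8 0 0.55;0 0 0 -0.2 -0.8 0 0.55;0 0 0 -0.2 -0.6 0 0.55;0 0 0 -0.15 -0.38 0 0.55;0 0 0 0 0 0 0.55;0 0 0 0 0 0 0.55';python3 - <<'E'
from h import *
snap('side','s13',(210,180,330,290),5)
E
```

```text
time_s: 33.97
tool_pos: [0.5299, -0.2126, 0.1408]
tcp_rot: [0.001, -0.001, 1.0, -0.0]
wrist_force: [0.7, 0.2, 0.6]
gripper_width: 0.0475
time_s: 34.55
tool_pos: [0.5674, -0.3471, 0.1396]
tcp_rot: [0.0, -0.0, 1.0, 0.0]
wrist_force: [0.7, 0.3, -0.2]
gripper_width: 0.048
```

View pics/s13.png

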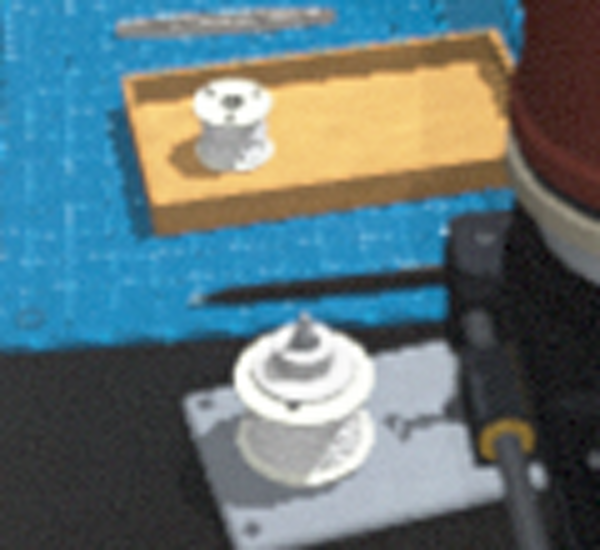

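The plate sits flat on the spool with the spindle tip above it (crop (305,318)). Next, the weight.

```bash
python3 -m crank '0 0 0 0.21 0.01 0.4 0.55;0 0 0 0 0 0.6 0.55;0 0 0 0 0 0.7 0.55;0 0 0 0 0 0.6 0.55;0 0 0 0 0 0.4 0.55;0 0 0 0 0 0.2 0.55;0 0 0 0 0 0.1 0.55;0 0 0 0 0 0 0.55;0 0 0 0 0 0 0.55'
```

```text
time_s: 35.35
tool_pos: [0.5599, -0.3463, 0.0206]
tcp_rot: [0.001, -0.001, 1.0, -0.001]
wrist_force: [-0.5, -0.5, 0.5]
gripper_width: 0.0478
```

```bash
python3 -m crank '0 0 0 0.025 0 0.07 0.55;0 0 0 0 0 0.02 0.55;0 0 0 0 0 0 0.55;0 0 0 0 0 0 0.2;0 0 0 0 0 0 0.2;0 0 0 0 0 0 0.2;0 0 0 0 0 0 0.2;0 0 0 0 0 0 0.2' 25; python3 -m crank '0 0 0 0 0 -0.3 0.2;0 0 0 0 0 -0.7 0.2;0 0 0 0 0 -0.8 0.2;0 0 0 0 0 -0.8 0.2;0 0 0 0 0 -0.6 0.2;0 0 0 0.1 0.4 0 0.2;0 0 0 0.2 0.8 0 0.2;0 0 0 0.2 0.8 0 0.2;0 0 0 0.2 0.8 0 0.2;0 0 0 0.2 0.8 0 0.2;0 0 0 0.2 0.8 0 0.2;0 0 0 0.2 0.8 0 0.2'
```

```text
time_s: 36.02
tool_pos: [0.5582, -0.3463, 0.0157]
tcp_rot: [0.0, -0.001, 1.0, -0.0]
wrist_force: [-0.1, -1.0, 1.6]
gripper_width: 0.0306
time_s: 37.02
tool_pos: [0.5052, -0.137, 0.1444]
tcp_rot: [0.0, -0.001, 1.0, -0.0]
wrist_force: [1.8, 0.4, -1.0]
gripper_width: 0.0314
```

```bash
python3 -m crank '0 0 0 0.1 0.5 0 0.2;0 0 0 0 0.28 0 0.2;0 0 0 0 0 0 0.2;0 0 0 0 0 0 0.2'
python3 - <<'E'
from h import *
snap('side','s14',(210,180,330,290),5)
E
```

```text
time_s: 37.35
tool_pos: [0.5024, -0.1075, 0.1443]
tcp_rot: [0.001, -0.001, 1.0, -0.001]
wrist_force: [-0.0, -0.3, -1.7]
gripper_width: 0.0314
```

View pics/s14.png

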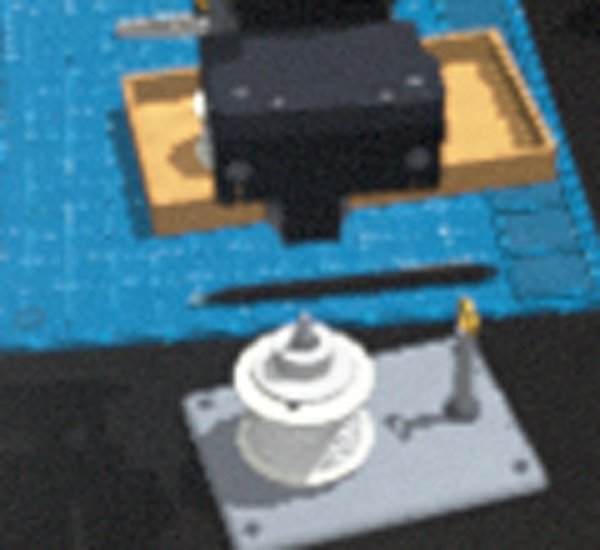

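```bash
python3 -m crank '0 0 0 0.025 0.185 0.2 0.2;0 0 0 0 0 0.3 0.2;0 0 0 0 0 0.3 0.2;0 0 0 0 0 0.2 0.2;0 0 0 0 0 0 0.2;0 0 0 0 0 0 0.2;0 0 0 0 0 0 0.2'
```

```text
time_s: 37.98
tool_pos: [0.5008, -0.1, 0.1035]
tcp_rot: [-0.0, -0.001, 1.0, 0.0]
wrist_force: [0.1, 0.4, 0.4]
gripper_width: 0.0308
```

```bash
python3 -m crank '0 0 0 0 0 0.1 0.2;0 0 0 0 0 0.1 0.2;0 0 0 0 0 0.1 0.2;0 0 0 0 0 0.1 0.2;0 0 0 0 0 0.1 0.2;0 0 0 0 0 0 0.2;0 0 0 0 0 0 0.2'
```

```text
time_s: 38.57
tool_pos: [0.5004, -0.0996, 0.0831]
tcp_rot: [-0.0, -0.001, 1.0, 0.0]
wrist_force: [-0.4, 0.0, -0.5]
gripper_width: 0.0313
```

Threaded over the tip without force. Continue to the seat (TCP about 0.0737).

```bash
python3 -m crank '0 0 0 0 0 0.1 0.2;0 0 0 0 0 0.08 0.2;0 0 0 0 0 0.04 0.2;0 0 0 0 0 0 0.2;0 0 0 0 0 0 0.2'; python3 -m crank '0 0 0 0 0 0 0.55;0 0 0 0 0 0 0.55;0 0 0 0 0 0 0.55;0 0 0 0 0 0 0.55;0 0 0 0 0 0 0.55;0 0 0 0 0 -0.3 0.55;0 0 0 0 0 -0.6 0.55;0 0 0 0 0 -0.7 0.55;0 0 0 0 0 -0.4 0.55;0 0 0 0 0 0 0.55'
python3 - <<'E'
from h import *
snap('side','s15',(210,180,330,290),5)
E
```

```text
time_s: 38.98
tool_pos: [0.5006, -0.0997, 0.0746]
tcp_rot: [-0.0, -0.001, 1.0, 0.0]
wrist_force: [0.3, -0.6, -0.5]
gripper_width: 0.0311
time_s: 39.82
tool_pos: [0.5037, -0.1008, 0.1604]
tcp_rot: [0.004, -0.001, 1.0, -0.001]
wrist_force: [-0.2, -0.2, 0.6]
gripper_width: 0.0478
```

View pics/s15.png

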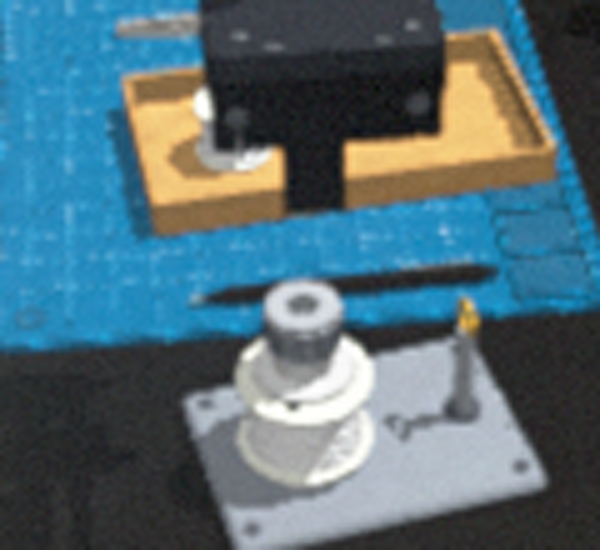

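The weight is on and upright, top at side crop (303,304). I clear the arm and check from both views.

```bash
python3 -m crank '0 0 0 0.2 0.4 -0.2 0.55;0 0 0 0.2 0.9 -0.2 0.55;0 0 0 0.2 0.9 -0.2 0.55;0 0 0 0.2 0.9 -0.2 0.55;0 0 0 0.2 0.9 -0.2 0.55;0 0 0 0.2 0.9 -0.2 0.55;0 0 0 0.2 0.9 0 0.55;0 0 0 0.2 0.9 0 0.55;0 0 0 0.2 0.9 0 0.55;0 0 0 0.2 0.9 0 0.55;0 0 0 0 0.4 0 0.55;0 0 0 0 0 0 0.55'
python3 - <<'E'
from h import *
snap('side','s16',(190,100,350,300),3);snap('top','t16',(100,140,470,270),2)
a=cv2.imread('pics/t16_raw.png');cv2.imwrite('pics/t16z.png',cv2.resize(a[165:250,280:380],None,fx=6,fy=6,interpolation=2))
a0=cv2.imread('pics/top0.png');cv2.imwrite('pics/t0z.png',cv2.resize(a0[165:250,280:380],None,fx=6,fy=6,interpolation=2))
a=cv2.imread('pics/s16_raw.png');b=cv2.imread('pics/side0.png')
cv2.imwrite('pics/cmp.png',np.hstack([cv2.resize(i[225:295,240:325],None,fx=4,fy=4,interpolation=2) for i in(b,a)]))
E
```

```text
time_s: 40.87
tool_pos: [0.4185, 0.2589, 0.2017]
tcp_rot: [-0.001, -0.003, 1.0, 0.0]
wrist_force: [1.0, 0.1, -0.2]
gripper_width: 0.048
```

View pics/s16.png

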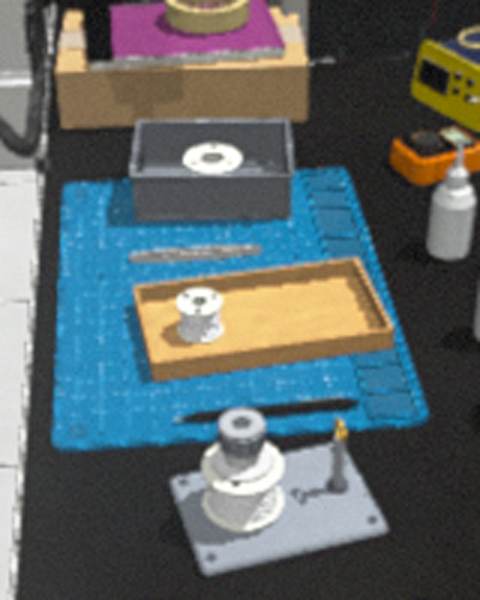

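View pics/cmp.png

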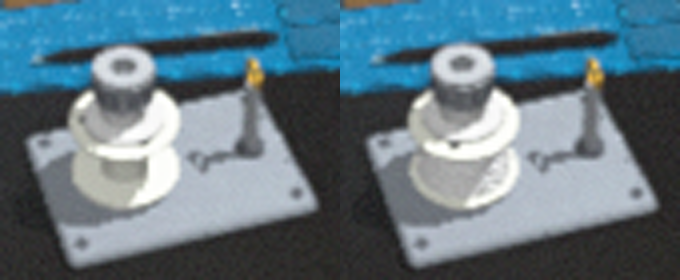

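View pics/t16z.png

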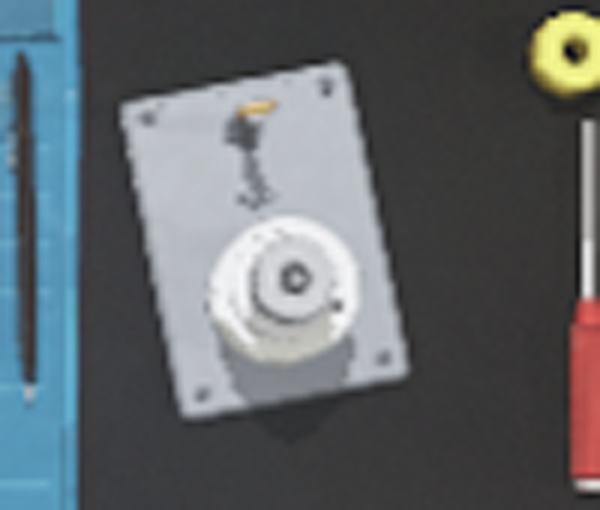

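The stack stands at the same height as at the start: the weight top is at row 66 before and 65 after in the side-by-side. The spindle tip sits inside the weight's bore, the old spool is in the bin, and the small spool is unmoved. I let it settle and hand in.

```bash
python3 -m crank '0 0 0 0 0 0 0.55;0 0 0 0 0 0 0.55;0 0 0 0 0 0 0.55'; python3 -c "
from station import workorder
print(workorder.job_done())"
```

```text
time_s: 41.22
tool_pos: [0.4203, 0.2549, 0.2026]
tcp_rot: [-0.0, 0.0, 1.0, -0.0]
wrist_force: [-0.3, -0.1, 0.3]
gripper_width: 0.048
the job is handed in; nothing more can be done
None
```

I finished the job in the order asked and handed it in at 41.2 s of the 128 s allowed. The weight and friction plate went into the parts tray and the empty spool into the bin. Then the full large spool, the plate (flange down) and the weight went onto the spindle.

**Last checks:**
- **Stack:** in the side view it stands within about a pixel of its starting height, and the top view shows the spindle tip inside the weight's bore.
- **Old spool:** it stands upright in the bin.
- **Other items:** the small spool, the yellow look-alike and the rest of the scene were not touched.
- **Forces:** the wrist force readings, taken at the end of each move, stayed under about 7 N.

**Corrections and disagreements:**
- My first grip on the plate in the tray was too shallow, so I regripped it lower.
- Moves missed their target by up to about 9 mm, and I corrected each one before descending.
- The two camera views differed by up to about 3 mm in y on the spindle position. All three parts still went on without any noticeable side force.

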